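# Sort machine hardware into the sample trays

## Robot

A 6-joint arm with a two-finger parallel gripper is mounted at the origin on the work surface. World frame = base frame: x ahead of the robot, y to its left, z up, the work surface at z = 0. Lengths are in mm, angles in rad, forces in N, time in s.
With the tool pointing down it reaches from about 400 to 925 mm from the base axis. Payload 12.5 kg.
Tool frame: the origin (TCP) lies at the very end of the fingers, on their centre line; the grasp point (between the pads) lies r.grip_point_offset behind it (r.grip_point_offset is the distance from the TCP to the grasp point, in mm); z points along the fingers, y is the line along which they close (so a half turn about z gives the same grasp; the last joint's range is limited). The gripper opens to 95 mm and grips with 3 to 60 N. Pads are 20 mm wide; open, the fingers measure 119 mm over their backs; the gripper's body (75 mm by 180 mm) begins 59 mm behind the grasp point.
Start: joints at [-1.248, 0.491, 1.559, -0, 1.092, -0.106], TCP at [259.887, -568.426, 188.461] pointing down, gripper open.
Joint ranges: [-3.1, 3.1], [-0.84, 2.19], [0.05, 2.79], [-1.13, 4.28], [0.06, 2.93], [-2.69, 2.69]. Speed limits (rad/s): [2.22, 2.22, 2.79, 3.14, 3.14, 3.14].

## Interface

Orientations are given as a 3x3 rotation matrix whose columns are the frame's x, y, z axes.
In Python, from rig import sensors, imaging, hand_in, r gives the robot as it stands.
- The arm moves only by the tool servo_tool, never from a script. Its arguments are lists of equal length, an entry for each row: "linear": the shift along the tool's x, y, z in m, a list of three; "angular": the turn, a rotation vector about the tool's x, y, z in rad, a list of three; "jaw": the opening, from 0 (shut) to 1 (fully open). In form: {"linear": [[tx, ty, tz], ...], "angular": [[wx, wy, wz], ...], "jaw": [jaw, ...]}. A call has 1 to 20 rows; each row shifts and turns the commanded pose from where the row before left it, along the tool's axes as they then stand; what a row does not reach is not made up. A row lasts 1/10 s, in which the tool goes at most 50 mm and 8.59 degrees, less where a joint would pass 70% of its speed; a pose out of reach is approached as far as the arm can. A call is refused whole if a number of a shift passes 0.05 or a number of a turn 0.15, either way. A call with a gripper value outside its range is refused whole. The fingers move at their own pace and stop on an object; "squeeze" is the grip in N (left out, the last holds). Time passes only in rows, so rows that do not move let the fingers close. It gives the time, the measured TCP pose, the force, the opening and the grip force at its end, in the units of the state.
- sensors.get_state(): the state, without advancing time (a new reading comes with each control period).
- imaging.get_image(name): name is "scene" or "top"; returns the picture (480x640x3 uint8, red, green, blue); there is no depth.
- imaging.get_calibration(name): a dict with "vertical_fov" (degrees; the focal length in pixels is half the picture's height over the tangent of half this angle, whatever the lens; pixels are square), "cx", "cy" (the principal point, pixels), "D" ([k1, k2, p1, p2, k3] as OpenCV has them; the pictures are not rectified), "eye" and "rotation" of the camera in the world. Camera axes: x right, y up, looking along -z (the intrinsics and any distortion apply to the point x, -y, -z); pixel columns grow to the right and rows downward; lengths in mm; the calibration is good to about 2 mm. A picture is of the moment at which its call begins. get_calibration takes no time and is no camera call.
- hand_in(): hands the job in; it is judged then, once.
The state is a dict: "clock": time; "joint_pos": joint angles; "qd": joint speeds; "tau": joint torques, N m; "ee_pos": TCP position; "orientation": TCP orientation; "contact_force": force on the tool from outside, world axes, zero at the start; "ft_torque": the same for the moment, N m; "opening": finger opening in mm; "gripper_force": force on a finger pad.
Only numpy, scipy, OpenCV 4.12 (cv2) and the standard library are available. Lean on these libraries where they do the work, as an engineer would, in place of code of your own. Each camera call takes 0.05 s, during which the arm holds its last target. There are 200 camera calls.

## Task

Sort the five loose steel parts on the bench into the three blue trays, each kind into the tray whose fixed sample shows that kind. Set every part down gently, not dropped, lying flat on the tray's floor the same way up as now (two of a kind go side by side, not on top of each other), and leave the solder reel and the black rubber holder where they are.

Things in the scene. Friction and masses are not known exactly. Their poses are not given: they have to be found in the camera images.
- nut_1: loose steel hexagon nut, 46 mm across the flats (53 over the corners), 26 mm high with a 28 mm hole, about 0.2 kg, lying flat. Origin: centre of its underside, z up; its x axis is square to one pair of flats, and the other pairs follow at 60 degree steps
- nut_2: loose steel hexagon nut, 46 mm across the flats (53 over the corners), 26 mm high with a 28 mm hole, about 0.2 kg, lying flat. Origin: centre of its underside, z up; its x axis is square to one pair of flats, and the other pairs follow at 60 degree steps
- collar_1: loose round steel shaft collar, 48 mm outside diameter, 22 mm bore, 26 mm high, about 0.27 kg, lying flat. Origin: centre of its underside, z (its axis) up
- collar_2: loose round steel shaft collar, 48 mm outside diameter, 22 mm bore, 26 mm high, about 0.27 kg, lying flat. Origin: centre of its underside, z (its axis) up
- tnut: loose steel T-slot nut, solid: base 46 x 46 x 14 mm with a 24 mm wide neck along its whole x length, 30 mm high in all, about 0.34 kg, standing on its base. Origin: centre of its underside, z up; its two end faces, square to its x axis and 46 mm apart, are flat over the full height and good to grip
- tray_nut: fixed blue tray, 126 (x) x 162 (y) mm outside, 22 high; walls and floor 4 thick (inside 118 x 154, floor top 4 mm above the bench). A step 12 high, 58 x 90, on its +x side (away from the robot) carries its sample, 93 mm from the tray's centre: a hexagon nut like the loose ones, fixed. Origin: centre of the tray's underside; x, y along its short and long sides, z up. For both hexagon nuts
- tray_collar: fixed blue tray, 126 (x) x 162 (y) mm outside, 22 high; walls and floor 4 thick (inside 118 x 154, floor top 4 mm above the bench). A step 12 high, 58 x 90, on its +x side (away from the robot) carries its sample, 93 mm from the tray's centre: a round shaft collar like the loose ones, fixed. Origin: centre of the tray's underside; x, y along its short and long sides, z up. For both collars
- tray_tnut: fixed blue tray, 126 (x) x 162 (y) mm outside, 22 high; walls and floor 4 thick (inside 118 x 154, floor top 4 mm above the bench). A step 12 high, 58 x 90, on its +x side (away from the robot) carries its sample, 93 mm from the tray's centre: a T-slot nut like the loose one, fixed. Origin: centre of the tray's underside; x, y along its short and long sides, z up. For the T-slot nut
- reel: bystander, to be left alone: loose reel of solder lying flat, white plastic flanges 64 mm in diameter, 28 mm high. Origin: centre of its underside, z up
- stand: bystander, to be left alone: loose black rubber cone-shaped holder, foot 68 mm in diameter, 56 mm high. Origin: centre of its underside, z up
There are look-alikes about, which are no part of the job. What is shaped like the tray_nut but green or turquoise is not meant.

How it is judged:
By the outcome, as a careful person would: the job done as asked, in the order asked, and still so for the second after the job is handed in, with the robot touching nothing.
It also fails if it takes over 109 s, if anything falls off the work surface, if the arm or the gripper's body presses on something with over 40 N, if the wrist force passes 120 N, or if a joint passes its speed limit or range.

## Working session

There is one attempt and no reset: what is moved stays moved. The work goes in short steps, Python scripts to look and compute and a tool call to move; the robot and the scene stay as the last step left them, time stands still between calls to the robot, and variables do not carry over. Pictures are saved under pics/ and viewed, at most 14 in all, crops included, and the job is handed in when it is done.

Besides the shell and the picture viewer there is one more tool, called after ">>>" by a JSON object that holds its "fn" and its "kwargs". servo_tool: Moves the arm, as the interface text tells. Its arguments: {"type":"object","properties":{"linear":{"type":"array","items":{"type":"array","items":{"type":"number"}}},"angular":{"type":"array","items":{"type":"array","items":{"type":"number"}}},"jaw":{"type":"array","items":{"type":"number"}},"squeeze":{"type":"number"}},"required":["linear","angular","jaw"]}

```bash
mkdir -p pics; ls
python3 - <<'E'
from rig import sensors, imaging, r
import cv2
for n in("scene","top"):
    cv2.imwrite(f"pics/{n}0.png",imaging.get_image(n)[:,:,::-1]); print(n,imaging.get_calibration(n))
print(sensors.get_state(), r.grip_point_offset)
E
```

```text
pics
scene {'vertical_fov': 54.97432679971102, 'cx': 317.44062628199225, 'cy': 247.57615921474542, 'D': array([-0.09210117,  0.        ,  0.        ,  0.        ,  0.        ]), 'eye': array([1103.37576682, -353.75324641,  616.44139121]), 'rotation': array([[ 0.42733134, -0.5333144 ,  0.73004361],
       [ 0.90397713,  0.2390013 , -0.3545472 ],
       [ 0.01460376,  0.81145186,  0.58423677]])}
top {'vertical_fov': 45.36484851043219, 'cx': 323.3359279941645, 'cy': 237.82634774245815, 'D': array([-0.07599741,  0.        ,  0.        ,  0.        ,  0.        ]), 'eye': array([ 1.30801603e+02, -2.89697210e-01,  1.45242451e+03]), 'rotation': array([[ 0.01156862,  0.98464024, -0.17421186],
       [-0.99992208,  0.01220895,  0.00260433],
       [ 0.00469127,  0.17416815,  0.98470475]])}
{'clock': 0.1, 'joint_pos': array([-1.24761482e+00,  4.91491331e-01,  1.55936937e+00, -8.94738247e-06,
        1.09171708e+00, -1.05614277e-01]), 'qd': array([-0.00145853, -0.00181499, -0.0028924 , -0.00077869, -0.00104281,
       -0.00025681]), 'tau': array([ 4.45421843e-03, -6.13623476e+01, -2.58605182e+01,  6.94546499e-02,
        4.70170460e-02, -7.95373921e-05]), 'ee_pos': array([ 259.79497697, -568.1872005 ,  187.93173139]), 'orientation': array([[ 9.09465392e-01,  4.15779507e-01, -3.20389112e-04],
       [ 4.15779619e-01, -9.09464920e-01,  9.31600865e-04],
       [ 9.59578903e-05, -9.80470009e-04, -9.99999515e-01]]), 'contact_force': array([-0.39971604, -0.46503382,  0.37704859]), 'ft_torque': array([ 0.00798814, -0.02995923,  0.02617586]), 'gripper_force': 0.0, 'opening': 94.96707201545968} 18.8
```

View pics/top0.png

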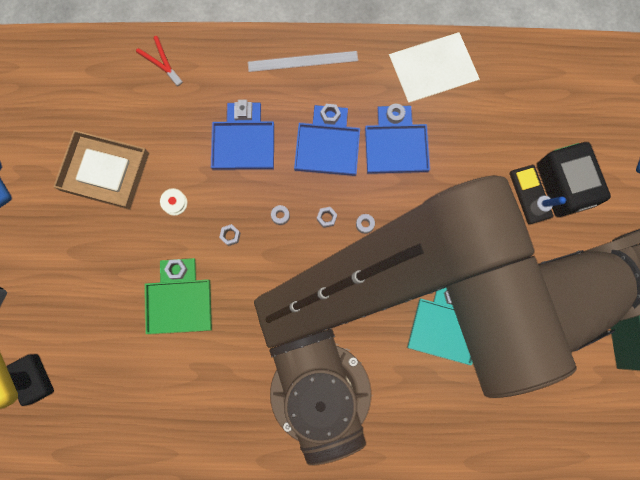

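View pics/scene0.png

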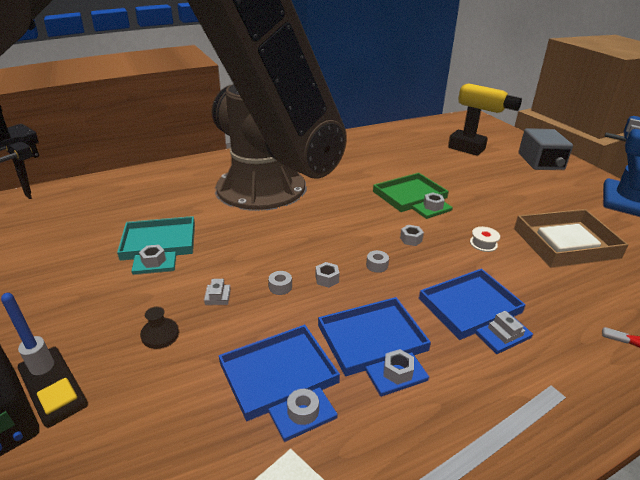

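The top view shows the blue T-nut tray at (242,146), the nut tray at (327,150) and the collar tray at (397,149). The loose parts are a nut at (229,235), a collar at (280,214), a nut at (327,216) and a collar at (365,223). The T-nut shows only in the scene view, at (217,292), with the stand beside it at (159,328). The green tray at (178,300) and the turquoise one at (445,325) are look-alikes, so I leave them alone. I'll confirm all this in enlarged crops.

```bash
python3 - <<'E'
import cv2
a=cv2.imread("pics/top0.png")[95:250,200:440]; cv2.imwrite("pics/topc.png",cv2.resize(a,None,fx=3.3,fy=3.3,interpolation=cv2.INTER_CUBIC))
a=cv2.imread("pics/scene0.png")[215:355,130:330]; cv2.imwrite("pics/scc.png",cv2.resize(a,None,fx=4,fy=4,interpolation=cv2.INTER_CUBIC))
E
cat > h.py <<'E'
import numpy as np, cv2
from rig import imaging
def K(n):
    c=imaging.get_calibration(n); f=240/np.tan(np.radians(c["vertical_fov"]/2))
    return c,np.array([[f,0,c["cx"]],[0,f,c["cy"]],[0,0,1.]])
def px2w(n,pts,z):
    c,k=K(n); u=cv2.undistortPoints(np.array(pts,float).reshape(-1,1,2),k,c["D"])[:,0]
    d=np.c_[u[:,0],-u[:,1],-np.ones(len(u))]@c["rotation"].T
    return c["eye"]+d*((z-c["eye"][2])/d[:,2])[:,None]
def w2px(n,P):
    c,k=K(n); q=(np.array(P,float).reshape(-1,3)-c["eye"])@c["rotation"]
    return cv2.projectPoints(q*[1,-1,-1],np.zeros(3),np.zeros(3),k,c["D"])[0][:,0]
E
```

```text
(no output)
```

View pics/topc.png

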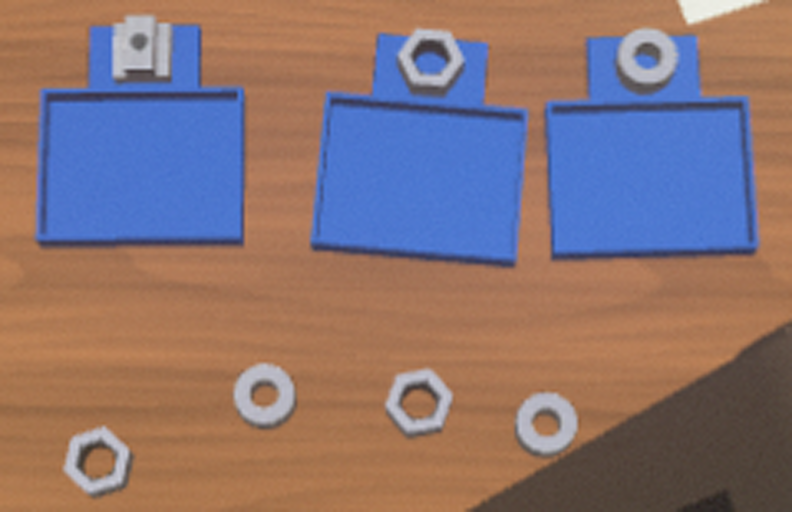

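View pics/scc.png

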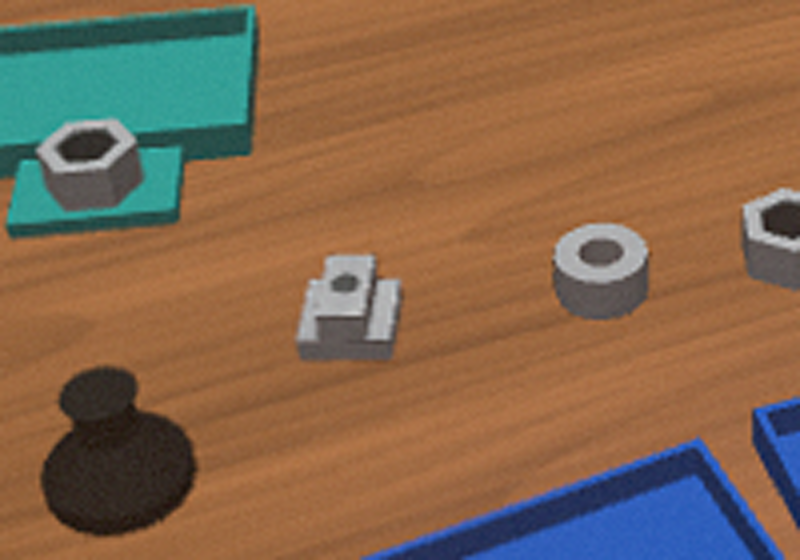

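The crops confirm the parts. The samples read T-nut (140,45), hex nut (430,58) and round collar (647,57), so the trays left to right are tnut, nut and collar. I'll fit each pose by matching silhouettes.

```bash
cat > fit.py <<'E'
import numpy as np, cv2, sys
from scipy.optimize import minimize
from h import *
S=4
def prism(n,R,z0,z1,a0=0):
    a=a0+np.arange(n)*2*np.pi/n; return np.array([[R*np.cos(t),R*np.sin(t),z] for z in(z0,z1) for t in a])
def box(x0,x1,y0,y1,z0,z1): return np.array([[x,y,z] for x in(x0,x1) for y in(y0,y1) for z in(z0,z1)],float)
SH={"nut":[prism(6,26.56,0,26,np.pi/6)],"collar":[prism(40,24,0,26)],
"tnut":[box(-23,23,-23,23,0,14),box(-23,23,-12,12,0,30)],
"tray":[box(-63,63,-81,81,0,22),box(60,122,-45,45,0,12)]}
def sil(cam,kind,p,off,shape):
    c,s=np.cos(p[2]),np.sin(p[2]);m=np.zeros(shape,np.uint8)
    for V in SH[kind]:
        W=np.c_[V[:,:2]@np.array([[c,s],[-s,c]])+p[:2],V[:,2]+(p[3] if len(p)>3 else 0)]
        q=((w2px(cam,W)-off+.5)*S-.5)
        cv2.fillConvexPoly(m,np.round(cv2.convexHull(q.astype(np.float32))*16).astype(np.int32),1,shift=4)
    return m
def fit(img,cam,kind,px,half,th,mode,z0=0):
    x,y=px; off=np.array([x-half,y-half]); cr=cv2.resize(img[y-half:y+half,x-half:x+half],None,fx=S,fy=S,interpolation=cv2.INTER_CUBIC)
    hsv=cv2.cvtColor(cr,cv2.COLOR_BGR2HSV).astype(int)
    if mode=="gray": m=(hsv[...,1]<75)
    else: m=(hsv[...,0]>105)&(hsv[...,0]<125)&(hsv[...,1]>100)
    m=m.astype(np.uint8); cs,_=cv2.findContours(m,cv2.RETR_EXTERNAL,cv2.CHAIN_APPROX_NONE)
    cc=min([c for c in cs if cv2.contourArea(c)>(200 if mode=="gray" else 3000)],key=lambda c:np.hypot(*(c.mean(axis=(0,1))-half*S)))
    m[:]=0; cv2.drawContours(m,[cc],-1,1,-1)
    if mode=="blue":  # sample region unknown: mask out
        w=(hsv[...,1]<75)
        w=cv2.dilate(w.astype(np.uint8),np.ones((9,9)))==0
    else: w=np.ones(m.shape,bool)
    g=px2w(cam,[px],10+z0)[0][:2]
    def cost(p):
        s=sil(cam,kind,[*p,z0],off,m.shape); return 1-((s&m)*w).sum()/((s|m)*w).sum()
    best=None
    for t in th:
        p0=np.array([g[0],g[1],t]); sx=np.array([p0,p0+[15,0,0],p0+[0,15,0],p0+[0,0,.3]])
        o=minimize(cost,p0,method="Nelder-Mead",options=dict(initial_simplex=sx,xatol=.02,fatol=1e-5,maxiter=400))
        if best is None or o.fun<best.fun: best=o
    return best.x,1-best.fun
E
python3 - <<'E'
from fit import *
T=cv2.imread("pics/top0.png");C=cv2.imread("pics/scene0.png")
for n,px in dict(tt=(242,138),tn=(328,143),tc=(397,141)).items(): 
    p,i=fit(T,"top","tray",px,44,(0,),"blue"); print(n,p.round(2),round(i,3))
for n,im,cam,k,px in [("nutL",T,"top","nut",(229,235)),("nutL",C,"scene","nut",(412,235)),("colL",T,"top","collar",(280,214)),("colL",C,"scene","collar",(377,261)),("nutR",T,"top","nut",(327,216)),("nutR",C,"scene","nut",(327,273)),("colR",T,"top","collar",(365,223)),("colR",C,"scene","collar",(280,282)),("tnut",C,"scene","tnut",(217,292))]:
    p,i=fit(im,cam,k,px,20,(0,) if k=="collar" else (-.3,.2) if k=="nut" else (0,.5,1,-.5),"gray"); print(n,cam,p.round(2),round(i,3))
print(px2w("scene",[(157,334)],0),px2w("top",[(173,202)],15))
E
```

```text
tt [6.2881e+02 2.1310e+02 1.0000e-02] 1.0
tn [ 6.2428e+02 -8.9700e+00 -9.0000e-02] 0.992
tc [ 6.2590e+02 -1.9569e+02  4.0000e-02] 0.998
nutL top [3.911e+02 2.360e+02 3.400e-01] 0.964
nutL scene [3.9241e+02 2.3659e+02 3.2000e-01] 0.949
colL top [4.4424e+02 1.0818e+02 2.9000e-01] 0.93
colL scene [ 4.4503e+02  1.1000e+02 -1.1000e-01] 0.91
nutR top [ 4.4066e+02 -1.1510e+01  1.9000e-01] 0.973
nutR scene [ 4.4215e+02 -9.9100e+00  1.5000e-01] 0.966
colR top [ 4.2498e+02 -1.0994e+02  1.9000e-01] 0.935
colR scene [ 4.2495e+02 -1.0760e+02  1.7000e-01] 0.911
tnut scene [ 4.0258e+02 -2.3282e+02 -3.7000e-01] 0.925
[[ 457.27566358 -362.07717325    0.        ]] [[474.21876757 385.09657597  15.        ]]
```

Poses agree between the two cameras to about 2 mm, and the sizes fit. First I turn the tool so that its y lies along world x, then move over the T-nut.

>>> {"fn": "servo_tool", "kwargs": {"linear": [[0,0,0],[0,0,0],[0,0,0],[0,0,0],[0,0,0],[0,0,0],[0,0,0],[0,0,0],[0,0,0],[0,0,0],[0.0335,0.0142,0],[0.0335,0.0142,0],[0.0335,0.0142,0],[0.0335,0.0142,0],[0.0335,0.0142,0],[0.0335,0.0142,0],[0.0335,0.0142,0],[0.0335,0.0142,0],[0.0335,0.0142,0],[0.0335,0.0142,0]], "angular": [[0,0,-0.1142],[0,0,-0.1142],[0,0,-0.1142],[0,0,-0.1142],[0,0,-0.1142],[0,0,-0.1142],[0,0,-0.1142],[0,0,-0.1142],[0,0,-0.1142],[0,0,-0.1142],[0,0,0],[0,0,0],[0,0,0],[0,0,0],[0,0,0],[0,0,0],[0,0,0],[0,0,0],[0,0,0],[0,0,0]], "jaw": [0.75,0.75,0.75,0.75,0.75,0.75,0.75,0.75,0.75,0.75,0.75,0.75,0.75,0.75,0.75,0.75,0.75,0.75,0.75,0.75], "squeeze": 30}}

```text
clock: 2.1
ee_pos: [402.1, -232.0, 188.4]
orientation: [[0.0, 1.0, -0.0], [1.0, -0.0, 0.0], [0.0, -0.0, -1.0]]
contact_force: [0.2, -0.0, 0.1]
opening: 71.2
gripper_force: 0.0
```

>>> {"fn": "servo_tool", "kwargs": {"linear": [[0,0,0],[0,0,0],[0,0,0],[0,0,0.04],[0,0,0.04],[0,0,0.04],[0,0,0.01],[0,0,0],[0,0,0]], "angular": [[0,0,0.1233],[0,0,0.1233],[0,0,0.1234],[0,0,0],[0,0,0],[0,0,0],[0,0,0],[0,0,0],[0,0,0]], "jaw": [0.75,0.75,0.75,0.75,0.75,0.75,0.75,0.75,0.75]}}

```text
clock: 3.0
ee_pos: [402.4, -233.9, 59.6]
orientation: [[0.362, 0.932, 0.001], [0.932, -0.362, -0.001], [-0.0, 0.001, -1.0]]
contact_force: [0.6, 0.0, -0.5]
opening: 71.3
gripper_force: 0.0
```

Run:
```python
from rig import sensors, imaging
import cv2
from fit import *
s=sensors.get_state();print(s["ee_pos"],s["orientation"].round(3))
C=imaging.get_image("scene")[:,:,::-1].copy(); cv2.imwrite("pics/scene1.png",C)
a=C[200:350,120:320]; cv2.imwrite("pics/s1c.png",cv2.resize(a,None,fx=4,fy=4,interpolation=cv2.INTER_CUBIC))
```

```text
[ 402.43698467 -233.85915365   59.56945275] [[ 0.362  0.932  0.001]
 [ 0.932 -0.362 -0.001]
 [-0.     0.001 -1.   ]]
```

View pics/s1c.png

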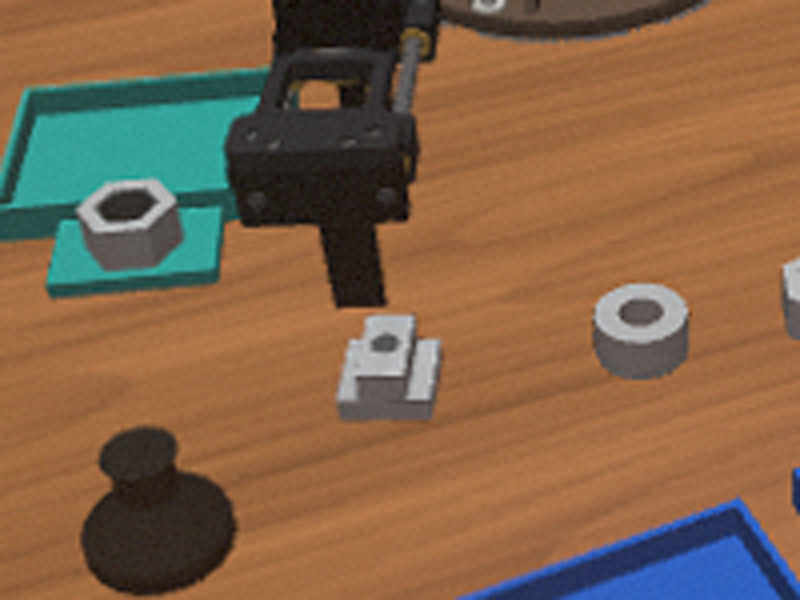

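The fingers are centred above the T-nut at (385,365), so I go down and grip.

>>> {"fn": "servo_tool", "kwargs": {"linear": [[0,0,0.02],[0,0,0.015],[0,0,0.01],[0,0,0.008],[0,0,0],[0,0,0],[0,0,0],[0,0,0],[0,0,0],[0,0,0],[0,0,0],[0,0,0]], "angular": [[0,0,0],[0,0,0],[0,0,0],[0,0,0],[0,0,0],[0,0,0],[0,0,0],[0,0,0],[0,0,0],[0,0,0],[0,0,0],[0,0,0]], "jaw": [0.75,0.75,0.75,0.75,0.75,0.4,0.4,0.4,0.4,0.4,0.4,0.4]}}

```text
clock: 4.25
ee_pos: [401.9, -233.4, 5.4]
orientation: [[0.362, 0.932, 0.0], [0.932, -0.362, -0.0], [-0.0, 0.0, -1.0]]
contact_force: [0.4, -0.3, -0.2]
opening: 38.1
gripper_force: 0.0
```

The jaws reached 38 mm with no force, so the part isn't between them. I'll look.

Run:
```python
from rig import imaging
import cv2
C=imaging.get_image("scene")[:,:,::-1].copy(); cv2.imwrite("pics/scene2.png",C)
T=imaging.get_image("top")[:,:,::-1].copy(); cv2.imwrite("pics/top2.png",T)
a=C[200:350,120:320]; a=cv2.resize(a,(400,300),interpolation=cv2.INTER_CUBIC)
b=cv2.resize(T[150:300,350:550],(400,300),interpolation=cv2.INTER_CUBIC)
cv2.imwrite("pics/s2c.png",cv2.resize(C[220:320,150:283],None,fx=6,fy=6,interpolation=cv2.INTER_CUBIC)); cv2.imwrite("pics/t2c.png",b)
```

```text
(no output)
```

View pics/s2c.png

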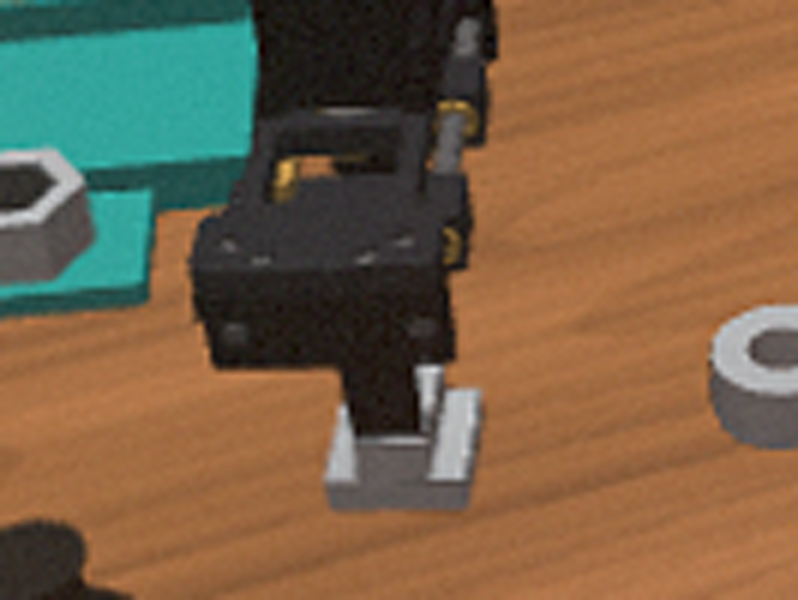

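```bash
python3 - <<'E'
from h import *
for z in (5,30,45): print(z,px2w("scene",[(214.5,292.8),(214.5,304.3)],z).round(1), px2w("scene",[(213,284.)],z).round(1))
print(w2px("scene",[(425,-242,5),(419.7,-240.2,5),(437,-247,5),(402,-233,5),(402,-233,0)]))
E
python3 -c "
import sys;sys.path.insert(0,'.')
from rig import sensors;s=sensors.get_state();print(s)"
```

```text
5 [[ 395.  -236.4    5. ]
 [ 427.8 -245.3    5. ]] [[ 367.2 -232.     5. ]]
30 [[ 423.9 -241.2   30. ]
 [ 455.5 -249.7   30. ]] [[ 397.3 -237.    30. ]]
45 [[ 441.3 -244.1   45. ]
 [ 472.  -252.4   45. ]] [[ 415.4 -240.    45. ]]
[[215.76233347 302.91809369]
 [215.9362012  300.98000584]
 [214.8960836  307.51120089]
 [217.08828637 294.48042793]
 [217.3774891  296.36248838]]
{'clock': 4.35, 'joint_pos': array([-6.68435312e-01,  5.69328707e-01,  2.11252925e+00, -9.64146440e-05,
        4.59725314e-01, -2.98392865e-01]), 'qd': array([-0.00036667, -0.00090401,  0.0004116 ,  0.00109128, -0.00039154,
       -0.0010985 ]), 'tau': array([ 4.53957518e-04, -5.12346017e+01, -1.07301825e+01,  3.01646744e-02,
        5.93454530e-02, -7.68266364e-05]), 'ee_pos': array([ 401.89141993, -233.4228799 ,    5.42406163]), 'orientation': array([[ 3.61574449e-01,  9.32343240e-01, -1.91499209e-05],
       [ 9.32343239e-01, -3.61574449e-01, -3.93875325e-05],
       [-4.36468217e-05, -3.61277392e-06, -9.99999999e-01]]), 'contact_force': array([0.52862946, 0.14000543, 0.48599756]), 'ft_torque': array([-0.04421266, -0.06744717, -0.02283653]), 'gripper_force': 0.0, 'opening': 37.9527934263403}
```

View pics/t2c.png

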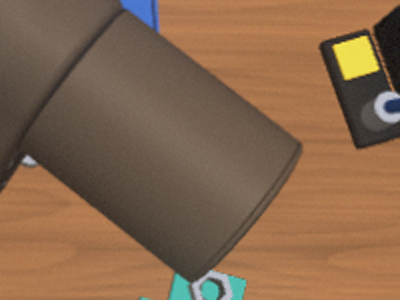

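Run:
```python
from h import *
y=np.array([.932,-.362])
for z in (5,36): print(z,(px2w("scene",[(214.5,292.8)],z)[0][:2]-[401.9,-233.4])@y)
for z in (60,91): print(z,(px2w("scene",[(210,276.2)],z)[0][:2]-[402.4,-233.9])@y)
C=cv2.imread("pics/scene2.png");cv2.imwrite("pics/s2d.png",cv2.resize(C[100:325,110:410],None,fx=2.6,fy=2.6,interpolation=cv2.INTER_CUBIC))
```

```text
5 -5.374802536671638
36 30.25291449061557
60 8.886449984713515
91 47.20513973975511
```

View pics/s2d.png

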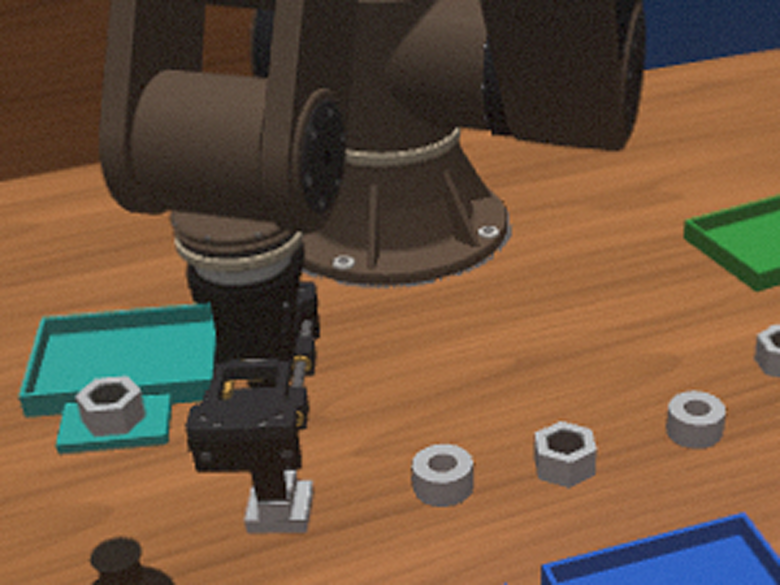

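Both pictures put the fingertips about 25–31 mm above the reported TCP height: the tip hides the top of the neck, and the jaws closed past 46 mm without contact. The fingers are therefore above the part. I'll open and go lower carefully, watching the force.

>>> {"fn": "servo_tool", "kwargs": {"linear": [[0,0,0],[0,0,0],[0,0,0],[0,0,0],[0,0,0.004],[0,0,0.004],[0,0,0.004],[0,0,0.003],[0,0,0],[0,0,0]], "angular": [[0,0,0],[0,0,0],[0,0,0],[0,0,0],[0,0,0],[0,0,0],[0,0,0],[0,0,0],[0,0,0],[0,0,0]], "jaw": [0.75,0.75,0.75,0.75,0.75,0.75,0.75,0.75,0.75,0.75]}}

```text
clock: 5.35
ee_pos: [401.8, -233.4, -9.7]
orientation: [[0.362, 0.932, -0.0], [0.932, -0.362, 0.0], [0.0, -0.0, -1.0]]
contact_force: [-0.1, 0.0, -0.3]
opening: 71.7
gripper_force: 0.0
```

>>> {"fn": "servo_tool", "kwargs": {"linear": [[0,0,0.002],[0,0,0.002],[0,0,0.002],[0,0,0.001],[0,0,0]], "angular": [[0,0,0],[0,0,0],[0,0,0],[0,0,0],[0,0,0]], "jaw": [0.75,0.75,0.75,0.75,0.75]}}

```text
clock: 5.85
ee_pos: [401.8, -233.4, -16.7]
orientation: [[0.362, 0.932, -0.0], [0.932, -0.362, 0.0], [0.0, -0.0, -1.0]]
contact_force: [0.3, -0.2, 0.4]
opening: 71.2
gripper_force: 0.0
```

Run:
```python
from rig import imaging,sensors
import cv2
print(sensors.get_state()["ee_pos"],sensors.get_state()["contact_force"])
C=imaging.get_image("scene")[:,:,::-1].copy(); cv2.imwrite("pics/scene3.png",C)
cv2.imwrite("pics/s3c.png",cv2.resize(C[240:320,170:270],None,fx=8,fy=7.5,interpolation=cv2.INTER_CUBIC))
```

```text
[ 401.8160823  -233.38545451  -16.73416787] [ 0.29287091 -0.17423554  0.41085463]
```

View pics/s3c.png

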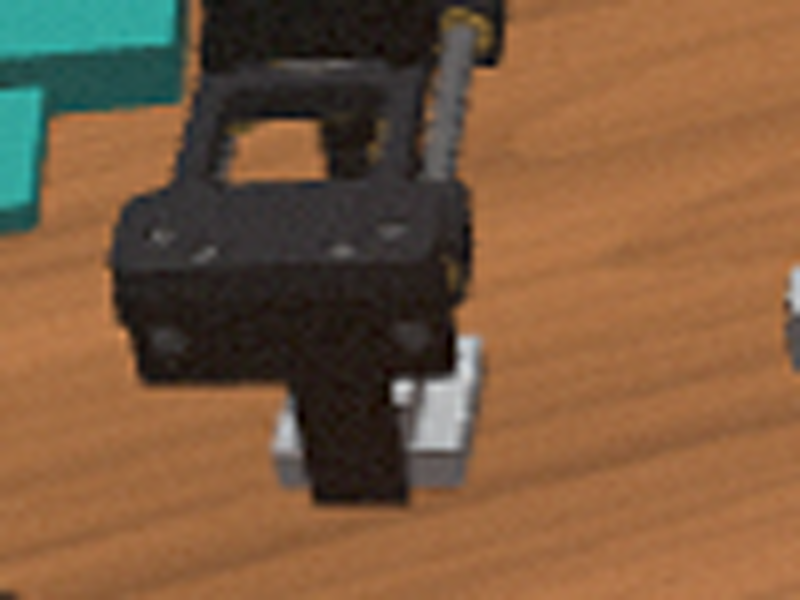

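The finger now straddles the end face, with its tip at (215,307), about z≈13 mm. A bit lower, then close.

>>> {"fn": "servo_tool", "kwargs": {"linear": [[0,0,0.002],[0,0,0.002],[0,0,0.002],[0,0,0.001],[0,0,0],[0,0,0],[0,0,0],[0,0,0],[0,0,0],[0,0,0]], "angular": [[0,0,0],[0,0,0],[0,0,0],[0,0,0],[0,0,0],[0,0,0],[0,0,0],[0,0,0],[0,0,0],[0,0,0]], "jaw": [0.75,0.75,0.75,0.75,0.4,0.4,0.4,0.4,0.4,0.4]}}

```text
clock: 6.9
ee_pos: [401.9, -233.5, -23.5]
orientation: [[0.362, 0.932, 0.0], [0.932, -0.362, -0.0], [-0.0, 0.0, -1.0]]
contact_force: [0.4, 0.2, 0.9]
opening: 45.7
gripper_force: 29.7
```

Gripped (45.7 mm, 30 N). Next: lift, square up and carry.

>>> {"fn": "servo_tool", "kwargs": {"linear": [[0,0,-0.01],[0,0,-0.03],[0,0,-0.05],[0,0,-0.035],[0,0,-0.015],[0,0,0],[0,0,0],[0,0,0],[0.0186,0.0096,0],[0.039,0.0198,0],[0.039,0.0198,0],[0.039,0.0198,0],[0.039,0.0198,0],[0.039,0.0198,0],[0.039,0.0198,0],[0.039,0.0198,0],[0.039,0.0198,0],[0.039,0.0198,0],[0.039,0.0198,0],[0.039,0.0198,0]], "angular": [[0,0,0],[0,0,0],[0,0,0],[0,0,0],[0,0,0],[0,0,-0.1233],[0,0,-0.1233],[0,0,-0.1234],[0,0,0],[0,0,0],[0,0,0],[0,0,0],[0,0,0],[0,0,0],[0,0,0],[0,0,0],[0,0,0],[0,0,0],[0,0,0],[0,0,0]], "jaw": [0.4,0.4,0.4,0.4,0.4,0.4,0.4,0.4,0.4,0.4,0.4,0.4,0.4,0.4,0.4,0.4,0.4,0.4,0.4,0.4]}}

```text
clock: 8.9
ee_pos: [629.3, 215.9, 116.9]
orientation: [[-0.0, 1.0, -0.001], [1.0, 0.0, -0.0], [-0.0, -0.001, -1.0]]
contact_force: [1.3, -0.7, -2.6]
opening: 45.8
gripper_force: 29.7
```

>>> {"fn": "servo_tool", "kwargs": {"linear": [[0,0,0],[0,0,0]], "angular": [[0,0,0],[0,0,0]], "jaw": [0.4,0.4]}}

```text
clock: 9.1
ee_pos: [628.6, 214.9, 116.2]
orientation: [[-0.002, 1.0, -0.001], [1.0, 0.002, -0.001], [-0.001, -0.001, -1.0]]
contact_force: [-0.5, -0.7, -3.3]
opening: 46.3
gripper_force: 29.7
```

>>> {"fn": "servo_tool", "kwargs": {"linear": [[0,0,0.03],[0,0,0.045],[0,0,0.03],[0,0,0.015],[0,0,0.006],[0,0,0.004],[0,0,0.002],[0,0,0.001],[0,0,0.001],[0,0,0.001],[0,0,0.0005],[0,0,0],[0,0,0]], "angular": [[0,0,0],[0,0,0],[0,0,0],[0,0,0],[0,0,0],[0,0,0],[0,0,0],[0,0,0],[0,0,0],[0,0,0],[0,0,0],[0,0,0],[0,0,0]], "jaw": [0.4,0.4,0.4,0.4,0.4,0.4,0.4,0.4,0.4,0.4,0.4,0.4,0.4]}}

```text
clock: 10.4
ee_pos: [629.3, 214.2, -19.1]
orientation: [[-0.0, 1.0, 0.0], [1.0, 0.0, -0.0], [-0.0, 0.0, -1.0]]
contact_force: [-0.2, -0.8, -3.6]
opening: 45.6
gripper_force: 29.7
```

Half a millimetre above the floor. I nudge down until it touches, then open to 60 mm.

>>> {"fn": "servo_tool", "kwargs": {"linear": [[0,0,0.0005],[0,0,0.0003],[0,0,0]], "angular": [[0,0,0],[0,0,0],[0,0,0]], "jaw": [0.4,0.4,0.4]}}

```text
clock: 10.7
ee_pos: [629.4, 214.2, -19.5]
orientation: [[-0.0, 1.0, 0.0], [1.0, 0.0, -0.0], [-0.0, 0.0, -1.0]]
contact_force: [-0.9, -1.6, 3.4]
opening: 46.1
gripper_force: 29.7
```

>>> {"fn": "servo_tool", "kwargs": {"linear": [[0,0,0],[0,0,0],[0,0,0],[0,0,-0.02],[0,0,-0.04],[0,0,-0.02],[0.0029,-0.0317,0],[0.0032,-0.0343,0],[0.0032,-0.0343,0],[0.0032,-0.0343,0],[0.0032,-0.0343,0],[0.0032,-0.0343,0],[0.0032,-0.0345,0],[0,0,0],[0,0,0],[0,0,0],[0,0,0],[0,0,0]], "angular": [[0,0,0],[0,0,0],[0,0,0],[0,0,0],[0,0,0],[0,0,0],[0,0,0],[0,0,0],[0,0,0],[0,0,0],[0,0,0],[0,0,0],[0,0,0],[0,0,-0.11],[0,0,-0.11],[0,0,-0.11],[0,0,0],[0,0,0]], "jaw": [0.62,0.62,0.62,0.62,0.62,0.62,0.75,0.75,0.75,0.75,0.75,0.75,0.75,0.75,0.75,0.75,0.75,0.75]}}

```text
clock: 12.5
ee_pos: [391.7, 236.3, 60.1]
orientation: [[-0.321, 0.947, 0.0], [0.947, 0.321, 0.0], [-0.0, 0.0, -1.0]]
contact_force: [0.3, -0.1, 0.3]
opening: 71.3
gripper_force: 0.0
```

>>> {"fn": "servo_tool", "kwargs": {"linear": [[0,0,0.02],[0,0,0.03],[0,0,0.02],[0,0,0.008],[0,0,0.004],[0,0,0.0016],[0,0,0],[0,0,0],[0,0,0],[0,0,0],[0,0,0],[0,0,0],[0,0,0]], "angular": [[0,0,0],[0,0,0],[0,0,0],[0,0,0],[0,0,0],[0,0,0],[0,0,0],[0,0,0],[0,0,0],[0,0,0],[0,0,0],[0,0,0],[0,0,0]], "jaw": [0.75,0.75,0.75,0.75,0.75,0.75,0.75,0.4,0.4,0.4,0.4,0.4,0.4]}}

```text
clock: 13.8
ee_pos: [391.6, 236.3, -23.3]
orientation: [[-0.324, 0.946, 0.0], [0.946, 0.324, -0.0], [-0.0, 0.0, -1.0]]
contact_force: [-0.3, 0.3, 5.6]
opening: 45.7
gripper_force: 30.0
```

>>> {"fn": "servo_tool", "kwargs": {"linear": [[0,0,-0.01],[0,0,-0.03],[0,0,-0.03],[0,0,-0.013],[0,0,0],[0,0,0],[0,0,0],[-0.0123,0.0139,0],[-0.0246,0.0278,0],[-0.0246,0.0278,0],[-0.0246,0.0278,0],[-0.0246,0.0278,0],[-0.0246,0.0278,0],[-0.0246,0.0278,0],[-0.0246,0.0278,0],[-0.0246,0.0278,0],[0,0,0],[0,0,0],[0,0,0]], "angular": [[0,0,0],[0,0,0],[0,0,0],[0,0,0],[0,0,0.11],[0,0,0.11],[0,0,0.11],[0,0,0],[0,0,0],[0,0,0],[0,0,0],[0,0,0],[0,0,0],[0,0,0],[0,0,0],[0,0,0],[0,0,0],[0,0,0],[0,0,0]], "jaw": [0.4,0.4,0.4,0.4,0.4,0.4,0.4,0.4,0.4,0.4,0.4,0.4,0.4,0.4,0.4,0.4,0.4,0.4,0.4]}}

```text
clock: 15.7
ee_pos: [626.9, 27.7, 59.6]
orientation: [[-0.0, 1.0, -0.001], [1.0, 0.0, 0.0], [0.0, -0.001, -1.0]]
contact_force: [-0.3, 0.6, -2.7]
opening: 46.0
gripper_force: 30.0
```

>>> {"fn": "servo_tool", "kwargs": {"linear": [[0,0,0.02],[0,0,0.03],[0,0,0.015],[0,0,0.006],[0,0,0.003],[0,0,0.002],[0,0,0.001],[0,0,0.001],[0,0,0.0005],[0,0,0.0003],[0,0,0],[0,0,0]], "angular": [[0,0,0],[0,0,0],[0,0,0],[0,0,0],[0,0,0],[0,0,0],[0,0,0],[0,0,0],[0,0,0],[0,0,0],[0,0,0],[0,0,0]], "jaw": [0.4,0.4,0.4,0.4,0.4,0.4,0.4,0.4,0.4,0.4,0.4,0.4]}}

```text
clock: 16.9
ee_pos: [627.9, 27.1, -19.2]
orientation: [[0.0, 1.0, 0.0], [1.0, -0.0, -0.0], [-0.0, 0.0, -1.0]]
contact_force: [-0.5, 0.0, -2.1]
opening: 45.8
gripper_force: 30.0
```

>>> {"fn": "servo_tool", "kwargs": {"linear": [[0,0,0.0003],[0,0,0.0002],[0,0,0],[0,0,0],[0,0,0],[0,0,-0.02],[0,0,-0.04],[0,0,-0.02],[-0.0034,-0.0169,0],[-0.0069,-0.0339,0],[-0.0069,-0.0339,0],[-0.0069,-0.0339,0],[-0.0069,-0.0339,0],[-0.0069,-0.0339,0],[0,0,0],[0,0,0],[0,0,0],[0,0,0]], "angular": [[0,0,0],[0,0,0],[0,0,0],[0,0,0],[0,0,0],[0,0,0],[0,0,0],[0,0,0],[0,0,0],[0,0,0],[0,0,0],[0,0,0],[0,0,0],[0,0,0],[0,0,-0.085],[0,0,-0.085],[0,0,0],[0,0,0]], "jaw": [0.4,0.4,0.62,0.62,0.62,0.62,0.62,0.62,0.75,0.75,0.75,0.75,0.75,0.75,0.75,0.75,0.75,0.75]}}

```text
clock: 18.7
ee_pos: [441.7, -10.7, 60.3]
orientation: [[-0.167, 0.986, 0.0], [0.986, 0.167, -0.0], [-0.0, 0.0, -1.0]]
contact_force: [-0.5, -0.7, -0.5]
opening: 71.5
gripper_force: 0.0
```

>>> {"fn": "servo_tool", "kwargs": {"linear": [[0,0,0.02],[0,0,0.03],[0,0,0.02],[0,0,0.008],[0,0,0.004],[0,0,0.0016],[0,0,0],[0,0,0],[0,0,0],[0,0,0],[0,0,0],[0,0,0],[0,0,0]], "angular": [[0,0,0],[0,0,0],[0,0,0],[0,0,0],[0,0,0],[0,0,0],[0,0,0],[0,0,0],[0,0,0],[0,0,0],[0,0,0],[0,0,0],[0,0,0]], "jaw": [0.75,0.75,0.75,0.75,0.75,0.75,0.75,0.4,0.4,0.4,0.4,0.4,0.4]}}

```text
clock: 20.0
ee_pos: [441.5, -10.8, -23.2]
orientation: [[-0.169, 0.986, 0.0], [0.986, 0.169, -0.0], [-0.0, 0.0, -1.0]]
contact_force: [-0.5, 0.6, 6.2]
opening: 46.2
gripper_force: 29.7
```

>>> {"fn": "servo_tool", "kwargs": {"linear": [[0,0,-0.01],[0,0,-0.03],[0,0,-0.03],[0,0,-0.013],[0,0,0],[0,0,0],[-0.0031,0.0165,0],[-0.0062,0.0326,0],[-0.0062,0.0326,0],[-0.0062,0.0326,0],[-0.0062,0.0326,0],[-0.0062,0.0326,0],[0,0,0],[0,0,0],[0,0,0]], "angular": [[0,0,0],[0,0,0],[0,0,0],[0,0,0],[0,0,0.085],[0,0,0.085],[0,0,0],[0,0,0],[0,0,0],[0,0,0],[0,0,0],[0,0,0],[0,0,0],[0,0,0],[0,0,0]], "jaw": [0.4,0.4,0.4,0.4,0.4,0.4,0.4,0.4,0.4,0.4,0.4,0.4,0.4,0.4,0.4]}}

```text
clock: 21.5
ee_pos: [619.9, -44.6, 59.6]
orientation: [[-0.0, 1.0, -0.001], [1.0, 0.0, 0.0], [0.0, -0.001, -1.0]]
contact_force: [0.1, -0.1, -1.8]
opening: 45.9
gripper_force: 29.8
```

>>> {"fn": "servo_tool", "kwargs": {"linear": [[0,0,0.02],[0,0,0.03],[0,0,0.015],[0,0,0.006],[0,0,0.003],[0,0,0.002],[0,0,0.001],[0,0,0.001],[0,0,0.0005],[0,0,0.0003],[0,0,0],[0,0,0]], "angular": [[0,0,0],[0,0,0],[0,0,0],[0,0,0],[0,0,0],[0,0,0],[0,0,0],[0,0,0],[0,0,0],[0,0,0],[0,0,0],[0,0,0]], "jaw": [0.4,0.4,0.4,0.4,0.4,0.4,0.4,0.4,0.4,0.4,0.4,0.4]}}

```text
clock: 22.7
ee_pos: [621.0, -44.9, -19.1]
orientation: [[0.0, 1.0, 0.0], [1.0, -0.0, -0.0], [-0.0, 0.0, -1.0]]
contact_force: [0.1, -0.1, -1.7]
opening: 46.1
gripper_force: 29.8
```

>>> {"fn": "servo_tool", "kwargs": {"linear": [[0,0,0.0003],[0,0,0.0002],[0,0,0],[0,0,0],[0,0,0],[0,0,-0.02],[0,0,-0.04],[0,0,-0.02],[0.0117,-0.0138,0],[0.0237,-0.0271,0],[0.0237,-0.0271,0],[0.0237,-0.0271,0],[0.0237,-0.0271,0],[0.0237,-0.0271,0],[0.0237,-0.0271,0],[0,0,0],[0,0,0]], "angular": [[0,0,0],[0,0,0],[0,0,0],[0,0,0],[0,0,0],[0,0,0],[0,0,0],[0,0,0],[0,0,0],[0,0,0],[0,0,0],[0,0,0],[0,0,0],[0,0,0],[0,0,0],[0,0,0],[0,0,0]], "jaw": [0.4,0.4,0.62,0.62,0.62,0.62,0.62,0.62,0.75,0.75,0.75,0.75,0.75,0.75,0.75,0.75,0.75]}}

```text
clock: 24.4
ee_pos: [444.8, 109.5, 60.6]
orientation: [[-0.001, 1.0, 0.001], [1.0, 0.001, -0.0], [-0.0, 0.001, -1.0]]
contact_force: [-0.0, 0.3, -0.2]
opening: 71.4
gripper_force: 0.0
```

>>> {"fn": "servo_tool", "kwargs": {"linear": [[0,0,0.02],[0,0,0.03],[0,0,0.02],[0,0,0.008],[0,0,0.004],[0,0,0.0016],[0,0,0],[0,0,0],[0,0,0],[0,0,0],[0,0,0],[0,0,0],[0,0,0]], "angular": [[0,0,0],[0,0,0],[0,0,0],[0,0,0],[0,0,0],[0,0,0],[0,0,0],[0,0,0],[0,0,0],[0,0,0],[0,0,0],[0,0,0],[0,0,0]], "jaw": [0.75,0.75,0.75,0.75,0.75,0.75,0.75,0.4,0.4,0.4,0.4,0.4,0.4]}}

```text
clock: 25.7
ee_pos: [444.7, 109.1, -23.0]
orientation: [[-0.0, 1.0, 0.001], [1.0, 0.0, -0.0], [-0.0, 0.001, -1.0]]
contact_force: [-2.0, 0.3, 5.3]
opening: 47.5
gripper_force: 30.0
```

>>> {"fn": "servo_tool", "kwargs": {"linear": [[0,0,-0.01],[0,0,-0.03],[0,0,-0.03],[0,0,-0.013],[-0.016,0.0106,0],[-0.0316,0.0212,0],[-0.0316,0.0212,0],[-0.0316,0.0212,0],[-0.0316,0.0212,0],[-0.0316,0.0212,0],[-0.0316,0.0212,0],[-0.0316,0.0211,0],[-0.0316,0.0211,0],[0,0,0],[0,0,0],[0,0,0]], "angular": [[0,0,0],[0,0,0],[0,0,0],[0,0,0],[0,0,0],[0,0,0],[0,0,0],[0,0,0],[0,0,0],[0,0,0],[0,0,0],[0,0,0],[0,0,0],[0,0,0],[0,0,0],[0,0,0]], "jaw": [0.4,0.4,0.4,0.4,0.4,0.4,0.4,0.4,0.4,0.4,0.4,0.4,0.4,0.4,0.4,0.4]}}

```text
clock: 27.3
ee_pos: [623.8, -158.9, 59.7]
orientation: [[-0.0, 1.0, -0.001], [1.0, 0.0, 0.0], [0.0, -0.001, -1.0]]
contact_force: [1.1, 0.3, -2.1]
opening: 47.1
gripper_force: 30.0
```

>>> {"fn": "servo_tool", "kwargs": {"linear": [[0,0,0.02],[0,0,0.03],[0,0,0.015],[0,0,0.006],[0,0,0.003],[0,0,0.002],[0,0,0.001],[0,0,0.001],[0,0,0.0005],[0,0,0.0003],[0,0,0],[0,0,0]], "angular": [[0,0,0],[0,0,0],[0,0,0],[0,0,0],[0,0,0],[0,0,0],[0,0,0],[0,0,0],[0,0,0],[0,0,0],[0,0,0],[0,0,0]], "jaw": [0.4,0.4,0.4,0.4,0.4,0.4,0.4,0.4,0.4,0.4,0.4,0.4]}}

```text
clock: 28.5
ee_pos: [624.6, -159.8, -19.0]
orientation: [[0.0, 1.0, 0.0], [1.0, -0.0, -0.0], [-0.0, 0.0, -1.0]]
contact_force: [0.2, -0.1, -1.9]
opening: 47.3
gripper_force: 30.0
```

>>> {"fn": "servo_tool", "kwargs": {"linear": [[0,0,0.0003],[0,0,0.0002],[0,0,0],[0,0,0],[0,0,0],[0,0,-0.02],[0,0,-0.04],[0,0,-0.02],[0.0048,-0.0181,0],[0.0092,-0.0363,0],[0.0092,-0.0363,0],[0.0092,-0.0363,0],[0.0092,-0.0363,0],[0.0092,-0.0363,0],[0,0,0],[0,0,0]], "angular": [[0,0,0],[0,0,0],[0,0,0],[0,0,0],[0,0,0],[0,0,0],[0,0,0],[0,0,0],[0,0,0],[0,0,0],[0,0,0],[0,0,0],[0,0,0],[0,0,0],[0,0,0],[0,0,0]], "jaw": [0.4,0.4,0.62,0.62,0.62,0.62,0.62,0.62,0.75,0.75,0.75,0.75,0.75,0.75,0.75,0.75]}}

```text
clock: 30.1
ee_pos: [425.4, -109.2, 60.8]
orientation: [[0.0, 1.0, 0.001], [1.0, -0.0, -0.001], [-0.001, 0.001, -1.0]]
contact_force: [0.2, 0.5, -0.1]
opening: 71.3
gripper_force: 0.0
```

>>> {"fn": "servo_tool", "kwargs": {"linear": [[0,0,0.02],[0,0,0.03],[0,0,0.02],[0,0,0.008],[0,0,0.004],[0,0,0.0016],[0,0,0],[0,0,0],[0,0,0],[0,0,0],[0,0,0],[0,0,0],[0,0,0]], "angular": [[0,0,0],[0,0,0],[0,0,0],[0,0,0],[0,0,0],[0,0,0],[0,0,0],[0,0,0],[0,0,0],[0,0,0],[0,0,0],[0,0,0],[0,0,0]], "jaw": [0.75,0.75,0.75,0.75,0.75,0.75,0.75,0.4,0.4,0.4,0.4,0.4,0.4]}}

```text
clock: 31.4
ee_pos: [425.1, -109.0, -22.9]
orientation: [[0.0, 1.0, 0.0], [1.0, -0.0, -0.0], [-0.0, 0.0, -1.0]]
contact_force: [-0.5, -0.2, 6.5]
opening: 47.5
gripper_force: 30.0
```

>>> {"fn": "servo_tool", "kwargs": {"linear": [[0,0,-0.01],[0,0,-0.03],[0,0,-0.03],[0,0,-0.013],[-0.0093,0.0156,0],[-0.0189,0.0311,0],[-0.0189,0.0311,0],[-0.0189,0.0311,0],[-0.0189,0.0311,0],[-0.0189,0.0311,0],[-0.0189,0.0311,0],[0,0,0],[0,0,0],[0,0,0]], "angular": [[0,0,0],[0,0,0],[0,0,0],[0,0,0],[0,0,0],[0,0,0],[0,0,0],[0,0,0],[0,0,0],[0,0,0],[0,0,0],[0,0,0],[0,0,0],[0,0,0]], "jaw": [0.4,0.4,0.4,0.4,0.4,0.4,0.4,0.4,0.4,0.4,0.4,0.4,0.4,0.4]}}

```text
clock: 32.8
ee_pos: [626.1, -231.0, 59.7]
orientation: [[-0.0, 1.0, -0.001], [1.0, 0.0, 0.001], [0.001, -0.001, -1.0]]
contact_force: [-0.3, -0.6, -3.5]
opening: 47.3
gripper_force: 30.0
```

>>> {"fn": "servo_tool", "kwargs": {"linear": [[0,0,0.02],[0,0,0.03],[0,0,0.015],[0,0,0.006],[0,0,0.003],[0,0,0.002],[0,0,0.001],[0,0,0.001],[0,0,0.0005],[0,0,0.0003],[0,0,0],[0,0,0]], "angular": [[0,0,0],[0,0,0],[0,0,0],[0,0,0],[0,0,0],[0,0,0],[0,0,0],[0,0,0],[0,0,0],[0,0,0],[0,0,0],[0,0,0]], "jaw": [0.4,0.4,0.4,0.4,0.4,0.4,0.4,0.4,0.4,0.4,0.4,0.4]}}

```text
clock: 34.0
ee_pos: [627.3, -231.7, -18.8]
orientation: [[-0.0, 1.0, 0.0], [1.0, 0.0, -0.0], [-0.0, 0.0, -1.0]]
contact_force: [-1.4, -0.8, -1.4]
opening: 47.3
gripper_force: 30.0
```

Set down, open, lift, and back away toward the robot for a clear view.

>>> {"fn": "servo_tool", "kwargs": {"linear": [[0,0,0.0003],[0,0,0.0002],[0,0,0],[0,0,0],[0,0,0],[0,0,-0.02],[0,0,-0.04],[0,0,-0.04],[0,0,-0.03],[0,-0.015,-0.02],[0,-0.035,0],[0,-0.035,0],[0,-0.035,0],[-0.03,-0.03,0],[-0.04,-0.01,0],[-0.04,0,0],[-0.04,0,0],[-0.04,0,0],[0,0,0]], "angular": [[0,0,0],[0,0,0],[0,0,0],[0,0,0],[0,0,0],[0,0,0],[0,0,0],[0,0,0],[0,0,0],[0,0,0],[0,0,0],[0,0,0],[0,0,0],[0,0,0],[0,0,0],[0,0,0],[0,0,0],[0,0,0],[0,0,0]], "jaw": [0.4,0.4,0.62,0.62,0.62,0.62,0.62,0.62,0.62,0.62,0.62,0.62,0.62,0.62,0.62,0.62,0.62,0.62,0.62]}}

```text
clock: 35.9
ee_pos: [466.7, -425.9, 130.2]
orientation: [[0.003, 1.0, 0.001], [1.0, -0.003, -0.002], [-0.002, 0.001, -1.0]]
contact_force: [-0.2, 0.9, -0.8]
opening: 59.1
gripper_force: 0.0
```

Run:
```python
from rig import imaging
import cv2
for n in("scene","top"): cv2.imwrite(f"pics/{n}9.png",imaging.get_image(n)[:,:,::-1])
a=cv2.imread("pics/top9.png")[95:275,150:440]; cv2.imwrite("pics/t9c.png",cv2.resize(a,None,fx=2.7,fy=2.7,interpolation=cv2.INTER_CUBIC))
```

```text
(no output)
```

View pics/t9c.png

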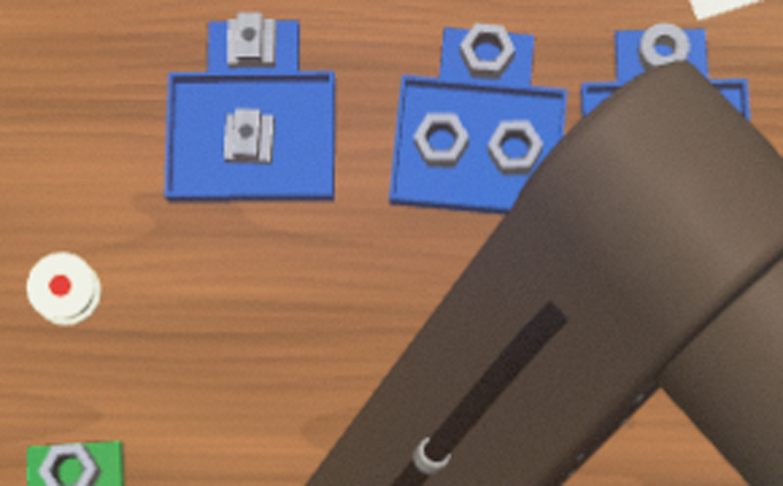

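View pics/scene9.png

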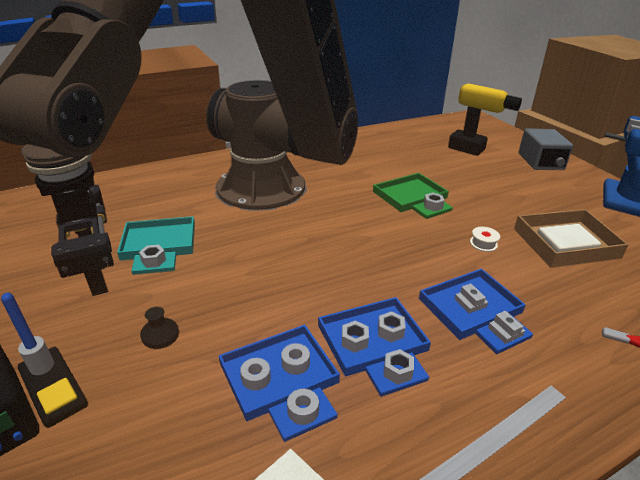

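The scene view shows everything in place. The T-nut is in its tray at (472,297), the nuts are side by side at (355,335) and (392,323), and the collars at (255,373) and (295,357). All lie flat. The reel at (485,238) and the stand at (159,328) haven't moved, and the gripper is clear.

```bash
python3 -c "
from rig import hand_in; print(hand_in())"
```

```text
the job is handed in; nothing more can be done
None
```

All five parts are lying flat in their matching trays, the reel and holder were left where they were, and the job was handed in at about 36 s of the 109 s allowed.

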